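Find the rocking corner of a centrifuge plate and shim it

TASK

The levelling plate for the bench centrifuge rocks: one of its four corners is not carried by its foot. Press down on top of the corners until you find the one that dips, then press that corner's shim tab (it sticks up from under the corner, on its side towards the robot) fully flat so that the plate stands level and firm. Only touch and press: leave the other three tabs up, do not lift the plate, and leave the bottles and the pen where they are.

Things in the scene. Friction and masses are not known exactly. Their poses are not given: they have to be found in the camera images.
- plate_mid (a point): centre of the plate's top face, 34 mm above the desk; x along the plate's 176 mm length (roughly away from the robot), y to the left, z up. The plate is a bare aluminium H, 8 mm thick: a body 176 (x) by 94 mm (y) with a lug at each corner, 46 mm (x) by 58 mm (y), reaching out to y = +-102 mm, with an apron 17 mm deep round it
- plate: the same plate, 0.65 to 1 kg; origin on the desk under plate_mid, same axes. It sits on four feet round a spring post that brings it back level. Three lugs are carried by their feet and stand firm; the fourth has a hidden 5 mm gap over its foot and dips 4 to 5 mm when pressed with 5 to 6 N, springing back when let go
- corner_1 (a point): point on top of the plate's near left lug, straight above the middle of the foot under it (34 mm above the desk, -65 mm in x and +78 mm in y from plate_mid); the place to press this corner
- corner_2 (a point): point on top of the plate's near right lug, straight above the middle of the foot under it (34 mm above the desk, -65 mm in x and -78 mm in y from plate_mid); the place to press this corner
- corner_3 (a point): point on top of the plate's far left lug, straight above the middle of the foot under it (34 mm above the desk, +65 mm in x and +78 mm in y from plate_mid); the place to press this corner
- corner_4 (a point): point on top of the plate's far right lug, straight above the middle of the foot under it (34 mm above the desk, +65 mm in x and -78 mm in y from plate_mid); the place to press this corner
- foot_1: one of four outwardly equal grey feet fixed to the desk, 44 x 40 mm, 10 mm high, one under each lug; which is under which lug changes from run to run. Origin under its middle, axes as the plate's. Its shim tab sticks out from under the lug on the -x side (towards the robot), hinged 26 mm from the origin, 12.5 mm above the desk
- tab_1_spot (a point): thumb spot on top of foot_1's shim tab, 36 mm from the hinge. The tab is a steel leaf 48 x 26 x 3 mm. It starts standing up about 40 degrees, this point about 37 mm above the desk; pressed flat it is level, this point 62 mm from the foot's origin on its -x side, 14 mm above the desk. It takes 3 to 8 N here, ends on a hard stop and stays flat
- tab_1 (a joint): angle of foot_1's shim tab: 0 standing up (start), 0.7 pressed fully flat. As it goes down it raises the pad inside the foot by 5 mm, which fills the gap under a loose corner (or would lift a sound corner out of level)
- foot_2: one of four outwardly equal grey feet fixed to the desk, 44 x 40 mm, 10 mm high, one under each lug; which is under which lug changes from run to run. Origin under its middle, axes as the plate's. Its shim tab sticks out from under the lug on the -x side (towards the robot), hinged 26 mm from the origin, 12.5 mm above the desk
- tab_2_spot (a point): thumb spot on top of foot_2's shim tab, 36 mm from the hinge. The tab is a steel leaf 48 x 26 x 3 mm. It starts standing up about 40 degrees, this point about 37 mm above the desk; pressed flat it is level, this point 62 mm from the foot's origin on its -x side, 14 mm above the desk. It takes 3 to 8 N here, ends on a hard stop and stays flat
- tab_2 (a joint): angle of foot_2's shim tab: 0 standing up (start), 0.7 pressed fully flat. As it goes down it raises the pad inside the foot by 5 mm, which fills the gap under a loose corner (or would lift a sound corner out of level)
- foot_3: one of four outwardly equal grey feet fixed to the desk, 44 x 40 mm, 10 mm high, one under each lug; which is under which lug changes from run to run. Origin under its middle, axes as the plate's. Its shim tab sticks out from under the lug on the -x side (towards the robot), hinged 26 mm from the origin, 12.5 mm above the desk
- tab_3_spot (a point): thumb spot on top of foot_3's shim tab, 36 mm from the hinge. The tab is a steel leaf 48 x 26 x 3 mm. It starts standing up about 40 degrees, this point about 37 mm above the desk; pressed flat it is level, this point 62 mm from the foot's origin on its -x side, 14 mm above the desk. It takes 3 to 8 N here, ends on a hard stop and stays flat
- tab_3 (a joint): angle of foot_3's shim tab: 0 standing up (start), 0.7 pressed fully flat. As it goes down it raises the pad inside the foot by 5 mm, which fills the gap under a loose corner (or would lift a sound corner out of level)
- foot_4: one of four outwardly equal grey feet fixed to the desk, 44 x 40 mm, 10 mm high, one under each lug; which is under which lug changes from run to run. Origin under its middle, axes as the plate's. Its shim tab sticks out from under the lug on the -x side (towards the robot), hinged 26 mm from the origin, 12.5 mm above the desk
- tab_4_spot (a point): thumb spot on top of foot_4's shim tab, 36 mm from the hinge. The tab is a steel leaf 48 x 26 x 3 mm. It starts standing up about 40 degrees, this point about 37 mm above the desk; pressed flat it is level, this point 62 mm from the foot's origin on its -x side, 14 mm above the desk. It takes 3 to 8 N here, ends on a hard stop and stays flat
- tab_4 (a joint): angle of foot_4's shim tab: 0 standing up (start), 0.7 pressed fully flat. As it goes down it raises the pad inside the foot by 5 mm, which fills the gap under a loose corner (or would lift a sound corner out of level)
- reagent: white dropper bottle, 26 mm across, 62 mm high, standing right of the plate; origin under its middle. Loose
- strips: white test strip bottle with black cap, 50 mm across, 133 mm high, standing left of the plate; origin under its middle. Loose
- pen: black marker pen, 138 mm long, 11 mm thick, lying on the desk left of the plate, pointing away from the robot; origin under its middle. Loose
- stand: dark round foot of the spring post under the middle of the plate, fixed to the desk; origin on the desk under plate_mid, same axes as the plate

How it is judged (in metres and radians):
On the way, in this order (a step that is already met when the one before it is completed fails the run):
1. a corner of the plate is pressed with the fingers and the plate dips there (contact force between the fingers and plate above 1 N and angle between plate_mid's own z axis and vertical above 0.02 rad), for 0.05 s.
2. the shim tab of the loose corner is pressed flat, and its foot carries the level plate (((value of joint tab_1 above 0.62 rad and contact force between foot_1 and plate above 0.4 N and value of joint each of tab_2, tab_3, tab_4 below 0.2 rad) or (value of joint tab_2 above 0.62 rad and contact force between foot_2 and plate above 0.4 N and value of joint each of tab_1, tab_3, tab_4 below 0.2 rad) or (value of joint tab_3 above 0.62 rad and contact force between foot_3 and plate above 0.4 N and value of joint each of tab_1, tab_2, tab_4 below 0.2 rad) or (value of joint tab_4 above 0.62 rad and contact force between foot_4 and plate above 0.4 N and value of joint each of tab_1, tab_2, tab_3 below 0.2 rad)) and angle between plate_mid's own z axis and vertical below 0.014 rad), for 0.1 s.
At the end, for the whole second after the job is handed in: exactly one shim tab is flat (angle over 0.62 rad, the others under 0.2), its foot carries the plate (over 0.4 N), and the plate is at rest and level within 0.014 rad (all of step 2 and angular speed of plate below 0.05 rad/s); the robot touches nothing.
It fails at once if a second shim tab is pressed down (value of joint each of tab_1, tab_2 above 0.3 rad or value of joint each of tab_1, tab_3 above 0.3 rad or value of joint each of tab_1, tab_4 above 0.3 rad or value of joint each of tab_2, tab_3 above 0.3 rad or value of joint each of tab_2, tab_4 above 0.3 rad or value of joint each of tab_3, tab_4 above 0.3 rad).
It fails at once if the plate is lifted (its centre more than 6 mm above its height on the stand) (z of plate_mid in the frame of stand above 0.04 m).
It fails at once if a bottle or the pen is moved more than 20 mm (distance of any of reagent, strips, pen from where it was at the start of the episode above 0.02 m).
It fails at once if a bottle is tipped (angle between any of reagent, strips's own z axis and vertical above 0.3 rad).
It also fails if it takes over 51 s, if anything falls off the work surface, if the arm or the gripper's body presses on something with over 40 N, if the wrist force passes 120 N, or if a joint passes its speed limit or range.

ROBOT

A 7-joint arm with a two-finger parallel gripper is mounted at the origin on a cart in front of the work surface, level with it; the furniture and walls round the work are solid. World frame = base frame: x ahead of the robot, y to its left, z up, the work surface at z = 0. Lengths are in m, angles in degrees, forces in N, time in s.
With the tool pointing down it reaches from about 0.4 to 0.85 m from the base axis. Payload 10.4 kg.
Tool frame: the origin (TCP) lies on the centre line of the jaws, within the pads' length; the fingertips stand env.nose_length ahead of it and the grasp point (between the pads) lies 11 mm behind it (env.nose_length is the distance from the TCP to the fingertips, in m); y points along the fingers, z is the direction in which the jaws open and shut, and the axes are right-handed (so a half turn about y gives the same grasp; the last joint's range is limited). The gripper opens to 85 mm and grips with 20 to 120 N. Pads are 22 mm wide; open, the fingers measure 114 mm over their backs; the gripper's body (76 mm by 85 mm) begins 54 mm behind the grasp point. The pads swing forward as they close: fully open they stand 13 mm farther back than shut.
Start: joints at [67.174, 19.034, -3.707, 83.658, 1.238, 77.344, -5.071], TCP at [0.229, -0.581, 0.204] pointing down, gripper open.
Joint ranges: [-148.97, 148.97], [-28.65, 121.19], [-84.17, 76.75], [9.2, 138.47], [-72.65, 252.65], [3.7, 117.97], [-149.18, 149.18]. Speed limits (degrees/s): [127.2, 127.2, 159.86, 159.86, 180, 180, 180].

INTERFACE

Orientations are given as a 3x3 rotation matrix whose columns are the frame's x, y, z axes.
In Python, from station import env, imaging, ticket gives the robot as it stands. The module is installed in compiled form; this text tells all that it offers.
- The arm moves only by the tool jog_arm, never from a script. Its arguments are lists of equal length, an entry for each row: "offset": the shift along the tool's x, y, z in cm, a list of three; "twist": the turn, a rotation vector about the tool's x, y, z in degrees, a list of three. In form: {"offset": [[x, y, z], ...], "twist": [[wx, wy, wz], ...]}. A call has 1 to 12 rows; each row is the pose to reach, as a shift and turn from the pose measured when the call began, along the tool's axes at that moment; what a row does not reach only later rows make up. A row lasts 1/10 s, in which the tool goes at most 50 mm and 8.59 degrees, less where a joint would pass 70% of its speed; a pose out of reach is approached as far as the arm can. A call with a gripper value outside its range is refused whole. "hand" is the opening, from 0 (shut) to 1 (fully open), set as the call begins (left out, the last holds). The fingers move at their own pace and stop on an object; the grip force is fixed at half the most. Time passes only in rows, so rows that repeat a pose let the fingers close. It gives the time, the measured TCP pose, the force and the opening at its end, in the units of the state.
- env.sense(): the state, without advancing time (a new reading comes with each control period).
- imaging.snapshot(name): name is "scene" or "top"; returns the picture (420x560x3 uint8, red, green, blue); there is no depth.
- imaging.camera_info(name): a dict with "intrinsics" (3x3 intrinsics, pixels), "origin" and "attitude" of the camera in the world. Camera axes: x right, y up, looking along -z (the intrinsics and any distortion apply to the point x, -y, -z); pixel columns grow to the right and rows downward; lengths in m; the calibration is good to about 2 mm. A picture is of the moment at which its call begins. camera_info takes no time and is no camera call.
- ticket.sign_off(): hands the job in, once; it reports no verdict.
Trained networks look in the newest picture that a camera, given by its name, has taken for a name from the list of things; names that differ only in an ending like _2 or _b are one class to them, and where a whole thing is asked for, a point or a joint stands for the part that bears it (a point fixed in the world has none). Each returns a list of dicts, best first, with "conf" (0 to 1); they miss things now and then, are a little off and sometimes report something else, mostly with a low value. They report only what shows in the picture. A call takes as long as a camera call.
- imaging.regions_of(thing, camera): "region" (420x560 bool, what is visible of it).
- imaging.landmark_of(thing, camera): "xyz" ([x, y, z] in m, in world coordinates, good to about 4 mm: a listed point, or the origin of a listed thing).
The state is a dict: "time": time; "joint_pos": joint angles; "joint_velocities": joint speeds; "joint_torque": joint torques, N m; "eef_pos": TCP position; "ee_rot": TCP orientation; "ft_force": force on the tool from outside, world axes, zero at the start; "ft_torque": the same for the moment, N m; "width": finger opening in m.
Only numpy, scipy, OpenCV 4.12 (cv2) and the standard library are available. Lean on these libraries where they do the work, as an engineer would, in place of code of your own. Each camera call takes 0.05 s, during which the arm holds its last target.

## Working session

There is one attempt and no reset: what is moved stays moved. The work goes in short steps, Python scripts to look and compute and a tool call to move; the robot and the scene stay as the last step left them, time stands still between calls to the robot, and variables do not carry over. Pictures are saved under pics/ and viewed, and the job is handed in when it is done.

Besides the shell and the picture viewer there is one more tool, called in YAML: its name, and indented under it one key for each argument. jog_arm: Moves the arm, as the interface text tells. Its arguments: {"type":"object","properties":{"offset":{"type":"array"},"twist":{"type":"array"},"hand":{"type":"number"}},"required":["offset","twist"]}

```bash
mkdir -p pics
cat > h.py <<'E'
import numpy as np, cv2
from station import env, imaging, ticket
def save(cam,name):
    im=imaging.snapshot(cam); cv2.imwrite(f'pics/{name}.png',im[:,:,::-1]); return im
def proj(cam,p):
    c=imaging.camera_info(cam); R=np.array(c['attitude']); q=R.T@(np.array(p)-np.array(c['origin']))
    k=np.array(c['intrinsics'])@np.array([q[0],-q[1],-q[2]]); return k[:2]/k[2]
E
python3 - <<'E'
from h import *
np.set_printoptions(precision=4,suppress=True)
s=env.sense(); print(s['time'],s['eef_pos'],s['ee_rot'],s['ft_force'],s['width'],env.nose_length)
for c in('scene','top'):
    save(c,c+'0'); i=imaging.camera_info(c); print({k:v for k,v in i.items()})
    for t in('plate_mid','corner_1','tab_1_spot','foot_1','reagent','strips','pen'):
        for d in imaging.landmark_of(t,c)[:5]: print(c,t,round(d['conf'],2),np.array(d['xyz']))
print(env.sense()['time'])
E
```

```text
0.0 [ 0.2292 -0.581   0.2034] [[-0.9302 -0.0006  0.367 ]
 [-0.367   0.0013 -0.9302]
 [ 0.0001 -1.     -0.0014]] [-0.5534 -0.1504  0.0269] 0.0852930031088254 0.008
{'intrinsics': array([[462.0521,   0.    , 278.9433],
       [  0.    , 462.0521, 210.8357],
       [  0.    ,   0.    ,   1.    ]]), 'origin': array([-0.1653,  0.7311,  0.4753]), 'attitude': array([[-0.6528,  0.3136, -0.6896],
       [-0.7572, -0.2435,  0.6061],
       [ 0.0221,  0.9178,  0.3964]])}
scene plate_mid 0.91 [0.5912 0.0368 0.0364]
scene plate_mid 0.3 [ 0.4066 -0.2209 -0.0007]
scene corner_1 0.93 [0.5269 0.1141 0.0342]
scene corner_1 0.91 [ 0.5221 -0.0397  0.0382]
scene corner_1 0.81 [ 0.6508 -0.0435  0.0336]
scene corner_1 0.62 [0.5924 0.0388 0.0371]
scene corner_1 0.6 [0.6607 0.1101 0.0318]
scene tab_1_spot 0.47 [ 0.6042 -0.0437  0.0352]
scene tab_1_spot 0.44 [ 0.6545 -0.0413  0.0049]
scene foot_1 0.89 [ 0.5303  0.1137 -0.0017]
scene foot_1 0.85 [ 0.6597  0.114  -0.0036]
scene foot_1 0.56 [ 0.5246 -0.039  -0.005 ]
scene foot_1 0.38 [ 0.6554 -0.0406  0.0001]
scene reagent 0.64 [0.6056 0.1137 0.0391]
scene reage
[... 737 characters left out ...]
1106 0.0326]
top corner_1 0.65 [0.5253 0.1131 0.034 ]
top corner_1 0.18 [ 0.4004 -0.2197 -0.0022]
top tab_1_spot 0.44 [ 0.6029 -0.0432  0.0373]
top foot_1 0.77 [ 0.5223 -0.0436 -0.0052]
top foot_1 0.74 [ 0.6538 -0.0411  0.001 ]
top foot_1 0.61 [0.6573 0.1129 0.0021]
top foot_1 0.54 [ 0.5271  0.1167 -0.0007]
top reagent 0.51 [ 0.401  -0.2203  0.001 ]
top reagent 0.28 [0.5937 0.0399 0.0322]
top reagent 0.16 [0.6055 0.1177 0.035 ]
top strips 0.61 [ 0.6573 -0.0393  0.0323]
top strips 0.6 [0.4907 0.409  0.0005]
top strips 0.34 [0.6554 0.1116 0.0002]
top pen 0.5 [0.4845 0.2962 0.0025]
top pen 0.27 [0.4739 0.119  0.0354]
top pen 0.26 [ 0.4034 -0.2179 -0.0001]
top pen 0.22 [0.5914 0.0385 0.0324]
0.8
```

View pics/top0.png

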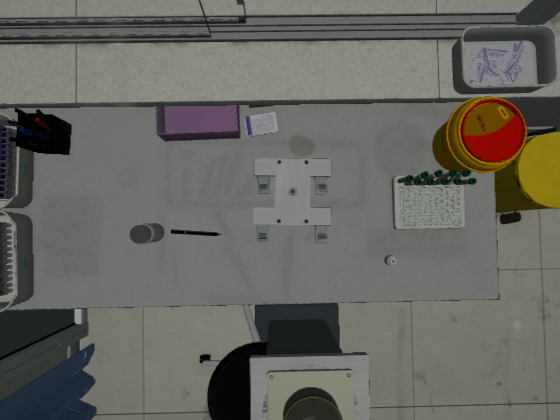

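View pics/scene0.png

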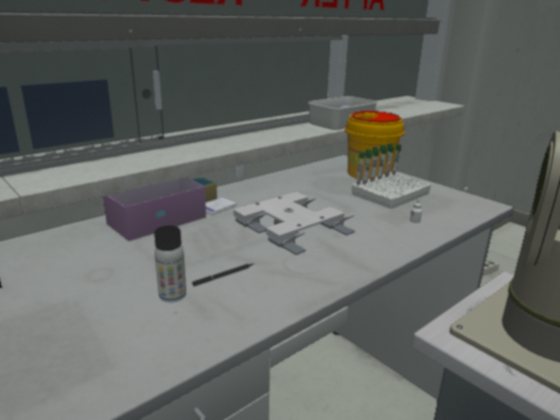

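Run:
```python
from h import *
np.set_printoptions(precision=4,suppress=True)
C={1:(.5262,.1136),2:(.5228,-.0390),3:(.6590,.1105),4:(.6531,-.0425)}
# rigid fit
L={1:(-65,78),2:(-65,-78),3:(65,78),4:(65,-78)}
A=np.array([L[k] for k in C])/1000;B=np.array([C[k] for k in C])
m=B.mean(0);H=A.T@(B-m);yaw=np.arctan2(H[0,1]-H[1,0],H[0,0]+H[1,1])
R=np.array([[np.cos(yaw),-np.sin(yaw)],[np.sin(yaw),np.cos(yaw)]])
print(m,np.degrees(yaw)); print(R)
for k in L:
    c=m+R@(np.array(L[k])/1000); t=c+R@[-.062,0]; t0=c+R@[-.0536,0]
    print(k,c,'tab flat',t,'up',t0,proj('top',[*c,.034]),proj('top',[*t0,.037]))
```

```text
[0.5903 0.0356] -1.6152288948574838
[[ 0.9996  0.0282]
 [-0.0282  0.9996]]
1 [0.5275 0.1155] tab flat [0.4655 0.1172] up [0.4739 0.117 ] [263.1623 215.578 ] [262.9012 236.0232]
2 [ 0.5231 -0.0405] tab flat [ 0.4611 -0.0387] up [ 0.4695 -0.039 ] [322.4248 216.1729] [322.4361 236.576 ]
3 [0.6574 0.1118] tab flat [0.5955 0.1135] up [0.6039 0.1133] [263.7139 166.3533] [263.4565 186.4819]
4 [ 0.6531 -0.0442] tab flat [ 0.5911 -0.0424] up [ 0.5995 -0.0426] [322.7122 167.0525] [322.7248 187.1403]
```

The top view shows the H plate, with its lugs at pixels (263,216), (322,216), (264,166) and (323,167). All four tabs are on the robot side, and the fitted points agree with the picture. Reagent is at (391,260), the strips at (147,232), and the pen at (195,233).

```bash
cat >> h.py <<'E'
from scipy.spatial.transform import Rotation as Ro
np.set_printoptions(precision=4,suppress=True)
yaw=np.radians(-1.6)
RT=np.array([[-np.cos(yaw),0,np.sin(yaw)],[-np.sin(yaw),0,-np.cos(yaw)],[0,-1,0]])
def go(p):
    s=env.sense(); R=np.array(s['ee_rot'])
    print(s['time'],s['eef_pos'],s['ft_force'],s['width'],'off cm',R.T@(np.array(p)-s['eef_pos'])*100,'twist',np.degrees(Ro.from_matrix(R.T@RT).as_rotvec()))
E
python3 -c "
from h import *
print(np.linalg.det(RT));go([.523,-.0405,.10])"
```

```text
0.9999999999999999
0.8 [ 0.2294 -0.5814  0.2043] [ 0.2507  0.7531 -0.5156] 0.08551584695254665 off cm [-47.1626  10.4227 -39.5448] twist [-0.0113 23.132  -0.0036]
```

jog_arm:
  offset:
    - [-3.9, 0.5, -3.3]
    - [-7.8, 1, -6.6]
    - [-11.8, 1.5, -9.9]
    - [-15.7, 2, -13.2]
    - [-19.6, 2.5, -16.5]
    - [-23.6, 3, -19.8]
    - [-27.5, 3.5, -23]
    - [-31.4, 4, -26.4]
    - [-35.4, 4.5, -29.6]
    - [-39.3, 5, -33]
    - [-43.2, 5.5, -36.2]
    - [-47.2, 6, -39.5]
  twist:
    - [0, 2, 0]
    - [0, 4, 0]
    - [0, 6, 0]
    - [0, 8, 0]
    - [0, 10, 0]
    - [0, 12, 0]
    - [0, 14, 0]
    - [0, 16, 0]
    - [0, 18, 0]
    - [0, 20, 0]
    - [0, 22, 0]
    - [0, 23.1, 0]
  hand: 0

```text
time: 2.0
eef_pos: [0.5154, -0.055, 0.1462]
ee_rot: [[-1.0, 0.001, -0.029], [0.029, -0.0, -1.0], [-0.001, -1.0, 0.0]]
ft_force: [0.9, -1.0, -0.2]
width: 0.0001
```

jog_arm:
  offset:
    - [0, 0, 0]
    - [0, 0, 0]
  twist:
    - [0, 0, 0]
    - [0, 0, 0]

```text
time: 2.2
eef_pos: [0.5156, -0.0537, 0.146]
ee_rot: [[-1.0, 0.001, -0.026], [0.026, -0.0, -1.0], [-0.001, -1.0, 0.0]]
ft_force: [-0.6, -0.3, 0.1]
width: -0.0
```

```bash
python3 -c "
from h import *
go([.523,-.0405,.06])"
```

```text
2.2 [ 0.5156 -0.0537  0.146 ] [-0.6363 -0.2823  0.1373] -3.0375310644140252e-06 off cm [-0.6944  8.6051 -1.34  ] twist [-0.0041  0.0993 -0.04  ]
```

jog_arm:
  offset:
    - [-0.3, 3, -0.7]
    - [-0.7, 6, -1.3]
    - [-0.7, 9, -1.3]
    - [-0.7, 9.6, -1.3]
    - [-0.7, 10.0, -1.3]
    - [-0.7, 10.3, -1.3]
    - [-0.7, 10.5, -1.3]
    - [-0.7, 10.5, -1.3]
  twist:
    - [0, 0, 0]
    - [0, 0, 0]
    - [0, 0, 0]
    - [0, 0, 0]
    - [0, 0, 0]
    - [0, 0, 0]
    - [0, 0, 0]
    - [0, 0, 0]

```text
time: 3.0
eef_pos: [0.5236, -0.0412, 0.0418]
ee_rot: [[-1.0, 0.002, -0.026], [0.026, -0.0, -1.0], [-0.002, -1.0, 0.0]]
ft_force: [0.5, 0.7, -0.5]
width: 0.0002
```

jog_arm:
  offset:
    - [0, 0.15, 0]
    - [0, 0.3, 0]
    - [0, 0.3, 0]
  twist:
    - [0, 0, 0]
    - [0, 0, 0]
    - [0, 0, 0]

```text
time: 3.3
eef_pos: [0.5235, -0.0412, 0.0388]
ee_rot: [[-1.0, 0.002, -0.026], [0.026, -0.001, -1.0], [-0.002, -1.0, 0.0]]
ft_force: [-0.6, -0.5, 0.3]
width: 0.0003
```

jog_arm:
  offset:
    - [0, 0.1, 0]
    - [0, 0.2, 0]
    - [0, 0.2, 0]
  twist:
    - [0, 0, 0]
    - [0, 0, 0]
    - [0, 0, 0]

```text
time: 3.6
eef_pos: [0.5234, -0.0412, 0.0366]
ee_rot: [[-1.0, 0.002, -0.027], [0.027, -0.0, -1.0], [-0.002, -1.0, 0.0]]
ft_force: [-0.1, -0.2, 0.0]
width: 0.0003
```

jog_arm:
  offset:
    - [0, 0.1, 0]
    - [0, 0.2, 0]
    - [0, 0.2, 0]
  twist:
    - [0, 0, 0]
    - [0, 0, 0]
    - [0, 0, 0]

```text
time: 3.9
eef_pos: [0.5233, -0.0412, 0.0344]
ee_rot: [[-1.0, 0.001, -0.026], [0.026, -0.0, -1.0], [-0.001, -1.0, 0.0]]
ft_force: [0.2, -0.6, -0.4]
width: -0.0
```

```bash
python3 -c "
from h import *
go([.523,-.0405,.06]); im=save('scene','s1'); c=cv2.resize(im[140:290,200:400],None,fx=4,fy=4,interpolation=2); cv2.imwrite('pics/s1c.png',c[:,:,::-1]); print(env.sense()['ft_force'])"
```

```text
3.9 [ 0.5233 -0.0412  0.0344] [ 0.2438 -0.6119 -0.4432] -8.685071049299205e-06 off cm [ 0.0261 -2.5561 -0.0681] twist [-0.0223  0.0821 -0.0767]
[ 0.2726  0.7043 -0.8451]
```

View pics/s1c.png

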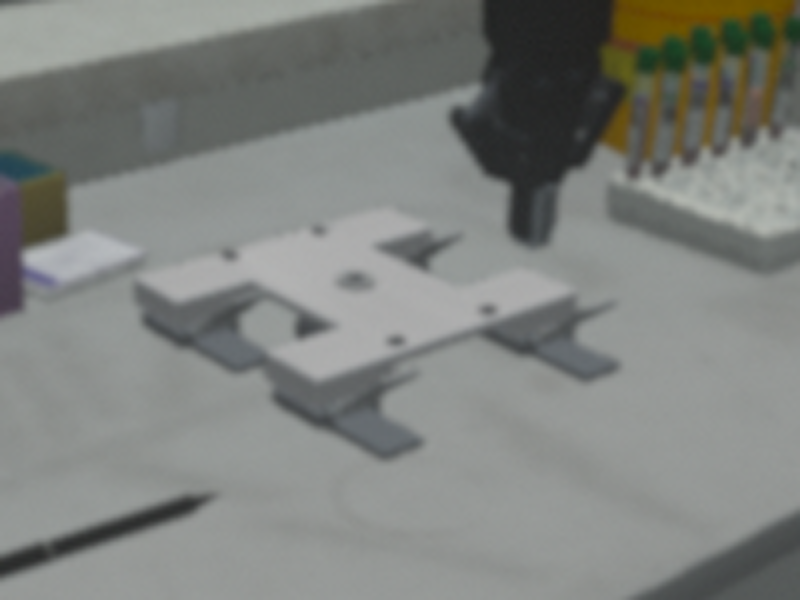

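The fingertips appear at crop (532,240), which is full-image (333,200). The lug is at crop (545,290). They don't look to be over the corner, so I'm checking against the projection.

```bash
python3 -c "
from h import *
for z in(.026,.034,.06): print(z,proj('scene',[.5233,-.0412,z]),(proj('scene',[.5233,-.0412,z])-[200,140])*4)
for k,c in {1:(.5275,.1155),2:(.5231,-.0405),3:(.6574,.1118),4:(.6531,-.0442)}.items(): print(k,(proj('scene',[*c,.034])-[200,140])*4,proj('top',[*c,.034]))
im=save('top','t1'); c=cv2.resize(im[120:270,200:400],None,fx=4,fy=4,interpolation=2); cv2.imwrite('pics/t1c.png',c[:,:,::-1])
s=env.sense();print(s['time'],s['eef_pos'],s['joint_pos'])
"
```

```text
0.026 [330.5802 214.2956] [522.3208 297.1822]
0.034 [330.7998 211.2705] [523.1994 285.0822]
0.06 [331.5223 201.3196] [526.0894 245.2785]
1 [323.106  351.6244] [263.1437 215.5781]
2 [522.643  285.4688] [322.4298 216.1737]
3 [186.8969 277.1658] [263.7092 166.3714]
4 [381.4882 221.6251] [322.7302 167.0336]
4.0 [ 0.5234 -0.0412  0.0346] [  25.2358   18.6968  -29.3671  108.1417   10.9885   55.8309 -100.55  ]
```

View pics/t1c.png

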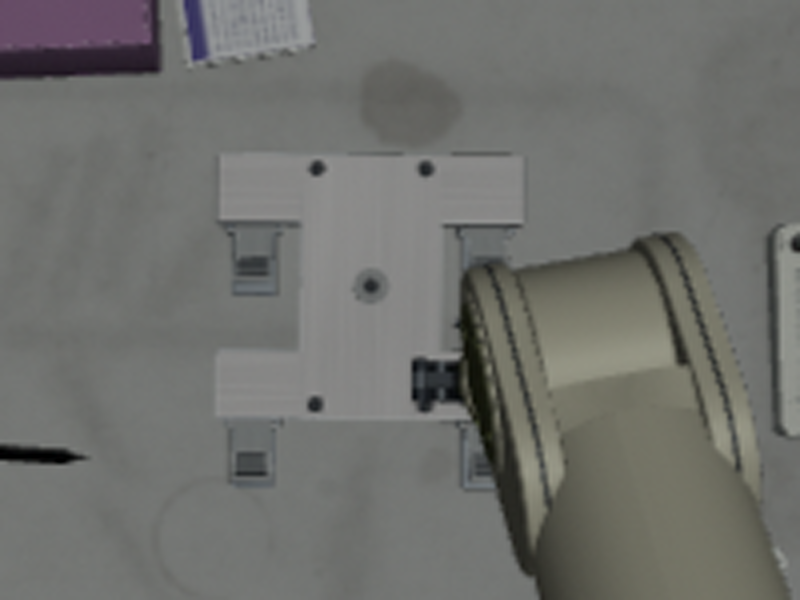

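Row agreement in the top view (lug (490,384), gripper about row 380) says the horizontal position is right. The scene view puts the tips near z≈0.06, so they sit about 28 mm higher than the TCP reading implies. I can trust force only, so I'll keep going down in small steps.

jog_arm:
  offset:
    - [0, 0.4, 0]
    - [0, 0.8, 0]
    - [0, 1.2, 0]
    - [0, 1.2, 0]
  twist:
    - [0, 0, 0]
    - [0, 0, 0]
    - [0, 0, 0]
    - [0, 0, 0]

```text
time: 4.4
eef_pos: [0.5229, -0.0412, 0.0218]
ee_rot: [[-1.0, 0.0, -0.026], [0.026, -0.0, -1.0], [-0.0, -1.0, 0.0]]
ft_force: [-0.2, -0.1, -0.4]
width: 0.0001
```

```bash
python3 -c "
from h import *
im=save('scene','s2'); c=cv2.resize(im[140:290,200:400],None,fx=4,fy=4,interpolation=2); cv2.imwrite('pics/s2c.png',c[:,:,::-1]); print(env.sense()['ft_force'],env.sense()['eef_pos'])"
```

```text
[-0.0014  0.4985  0.8498] [ 0.5231 -0.0411  0.0221]
```

View pics/s2c.png

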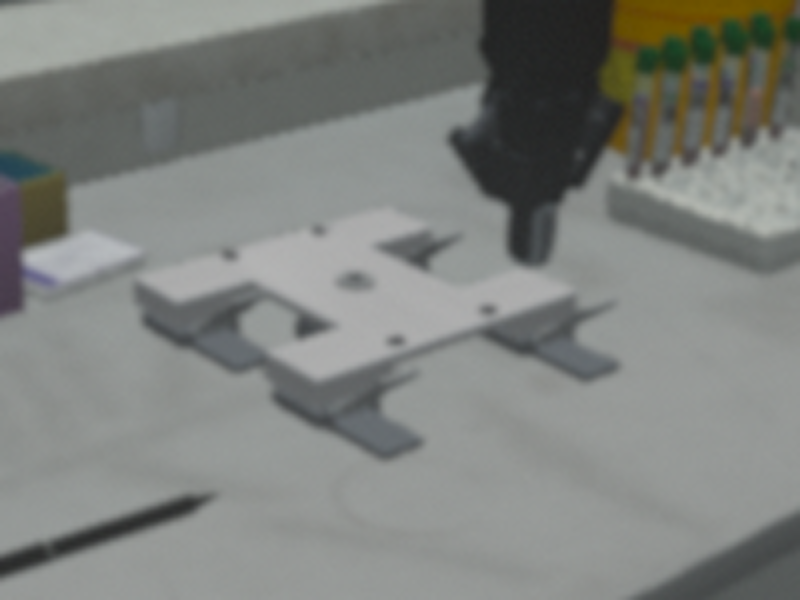

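The tips moved down to crop (530,264), and the lug's press point is at (523,285), so about 12 mm remain.

jog_arm:
  offset:
    - [0, 0.4, 0]
    - [0, 0.8, 0]
    - [0, 0.8, 0]
  twist:
    - [0, 0, 0]
    - [0, 0, 0]
    - [0, 0, 0]

```text
time: 4.75
eef_pos: [0.5227, -0.0411, 0.0135]
ee_rot: [[-1.0, -0.0, -0.026], [0.026, -0.0, -1.0], [0.0, -1.0, 0.0]]
ft_force: [0.1, 0.1, -0.6]
width: 0.0
```

jog_arm:
  offset:
    - [0, 0.1, 0]
    - [0, 0.2, 0]
    - [0, 0.2, 0]
  twist:
    - [0, 0, 0]
    - [0, 0, 0]
    - [0, 0, 0]

```text
time: 5.05
eef_pos: [0.5226, -0.0411, 0.0114]
ee_rot: [[-1.0, -0.0, -0.026], [0.026, -0.0, -1.0], [0.0, -1.0, 0.0]]
ft_force: [-0.0, -0.3, -0.2]
width: -0.0
```

jog_arm:
  offset:
    - [0, 0.1, 0]
    - [0, 0.2, 0]
    - [0, 0.2, 0]
  twist:
    - [0, 0, 0]
    - [0, 0, 0]
    - [0, 0, 0]

```text
time: 5.35
eef_pos: [0.5225, -0.0411, 0.0093]
ee_rot: [[-1.0, -0.0, -0.026], [0.026, -0.0, -1.0], [0.0, -1.0, 0.0]]
ft_force: [0.8, -0.1, 0.6]
width: -0.0002
```

jog_arm:
  offset:
    - [0, 0.1, 0]
    - [0, 0.2, 0]
    - [0, 0.2, 0]
  twist:
    - [0, 0, 0]
    - [0, 0, 0]
    - [0, 0, 0]

```text
time: 5.65
eef_pos: [0.5224, -0.0411, 0.0071]
ee_rot: [[-1.0, -0.001, -0.026], [0.026, -0.0, -1.0], [0.001, -1.0, 0.0]]
ft_force: [-0.1, -0.1, -0.3]
width: -0.0
```

```bash
python3 -c "
from h import *
im=save('scene','s3'); c=cv2.resize(im[140:290,200:400],None,fx=4,fy=4,interpolation=2); cv2.imwrite('pics/s3c.png',c[:,:,::-1]); print(env.sense()['ft_force'],env.sense()['eef_pos'])"
```

```text
[-0.828 -0.934  0.963] [ 0.5224 -0.0411  0.0072]
```

View pics/s3c.png

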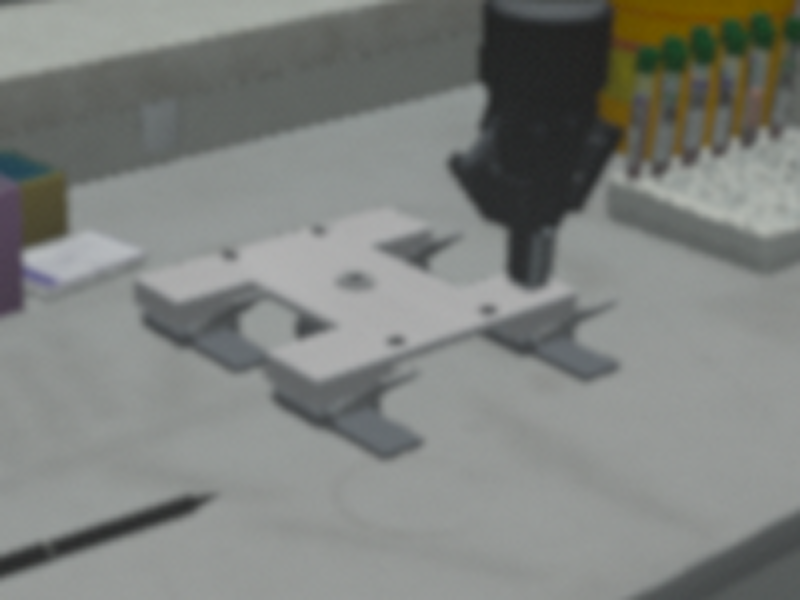

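The tips are at crop (530,287), level with the lug's press point (523,285), so contact is close.

jog_arm:
  offset:
    - [0, 0.1, 0]
    - [0, 0.2, 0]
    - [0, 0.2, 0]
  twist:
    - [0, 0, 0]
    - [0, 0, 0]
    - [0, 0, 0]

```text
time: 6.0
eef_pos: [0.5226, -0.0412, 0.0064]
ee_rot: [[-1.0, -0.001, -0.026], [0.026, -0.001, -1.0], [0.001, -1.0, 0.001]]
ft_force: [-6.5, 0.2, 15.9]
width: -0.0001
```

jog_arm:
  offset:
    - [0, 0.1, 0]
    - [0, 0.15, 0]
    - [0, 0.15, 0]
  twist:
    - [0, 0, 0]
    - [0, 0, 0]
    - [0, 0, 0]

```text
time: 6.3
eef_pos: [0.5226, -0.0412, 0.0063]
ee_rot: [[-1.0, -0.001, -0.026], [0.026, -0.002, -1.0], [0.001, -1.0, 0.002]]
ft_force: [-8.5, 0.3, 19.8]
width: 0.0004
```

Corner 2 is firm: 16 to 20 N with only 0.3 mm of give. Contact came at TCP z≈0.0066. Corner 4 is next, lifting over the tab on the way.

jog_arm:
  offset:
    - [0, -2, 0]
    - [0, -4, 0]
    - [-4, -4, 0]
    - [-8, -4, 0]
    - [-12, -4, 0]
    - [-13, -3, 0]
    - [-13, -1.5, 0]
    - [-13, -0.7, 0]
    - [-13, -0.3, 0]
    - [-13, -0.3, 0]
  twist:
    - [0, 0, 0]
    - [0, 0, 0]
    - [0, 0, 0]
    - [0, 0, 0]
    - [0, 0, 0]
    - [0, 0, 0]
    - [0, 0, 0]
    - [0, 0, 0]
    - [0, 0, 0]
    - [0, 0, 0]

```text
time: 7.3
eef_pos: [0.6513, -0.0448, 0.0086]
ee_rot: [[-1.0, -0.002, -0.026], [0.026, -0.002, -1.0], [0.002, -1.0, 0.002]]
ft_force: [-0.2, 0.0, 0.5]
width: -0.0002
```

```bash
python3 -c "
from h import *
im=save('scene','s4'); c=cv2.resize(im[140:290,200:400],None,fx=4,fy=4,interpolation=2); cv2.imwrite('pics/s4c.png',c[:,:,::-1]); go([.6531,-.0442,.0066])"
```

```text
7.35 [ 0.6519 -0.0448  0.0093] [-0.4204 -0.8151 -0.4318] 0.00012807701526380323 off cm [-0.1141  0.2731 -0.0639] twist [-0.1029  0.08    0.0594]
```

View pics/s4c.png

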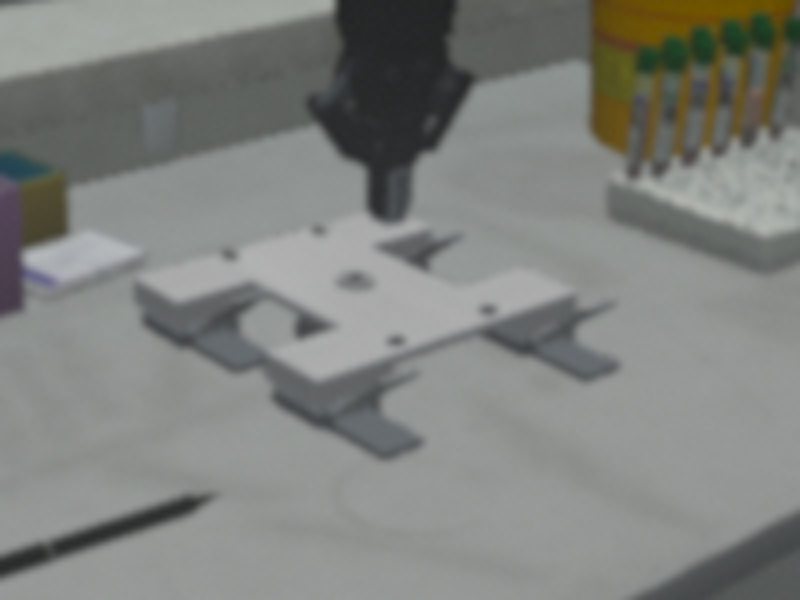

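The fingertips are at crop (387,220) and corner 4 projects to (381,222), so they are just above it and correctly placed.

jog_arm:
  offset:
    - [0, 0.2, 0]
    - [0, 0.4, 0]
    - [0, 0.4, 0]
  twist:
    - [0, 0, 0]
    - [0, 0, 0]
    - [0, 0, 0]

```text
time: 7.65
eef_pos: [0.6522, -0.045, 0.0057]
ee_rot: [[-1.0, -0.0, -0.027], [0.027, -0.002, -1.0], [0.0, -1.0, 0.002]]
ft_force: [-0.3, -0.7, 2.9]
width: -0.0001
```

jog_arm:
  offset:
    - [0, 0.1, 0]
    - [0, 0.2, 0]
    - [0, 0.2, 0]
  twist:
    - [0, 0, 0]
    - [0, 0, 0]
    - [0, 0, 0]

```text
time: 7.95
eef_pos: [0.6524, -0.0451, 0.0039]
ee_rot: [[-1.0, 0.0, -0.027], [0.027, -0.002, -1.0], [-0.0, -1.0, 0.002]]
ft_force: [-1.1, -0.6, 5.6]
width: -0.0004
```

Corner 4 dips. I'll press a little more to reach the bottom of the gap and hold.

jog_arm:
  offset:
    - [0, 0.15, 0]
    - [0, 0.25, 0]
    - [0, 0.25, 0]
  twist:
    - [0, 0, 0]
    - [0, 0, 0]
    - [0, 0, 0]

```text
time: 8.25
eef_pos: [0.6525, -0.0451, 0.0024]
ee_rot: [[-1.0, 0.0, -0.027], [0.027, -0.002, -1.0], [-0.0, -1.0, 0.002]]
ft_force: [-3.9, -0.5, 12.0]
width: 0.0002
```

jog_arm:
  offset:
    - [0, 0.1, 0]
    - [0, 0.1, 0]
  twist:
    - [0, 0, 0]
    - [0, 0, 0]

```text
time: 8.45
eef_pos: [0.6526, -0.0451, 0.0024]
ee_rot: [[-1.0, 0.0, -0.027], [0.027, -0.003, -1.0], [-0.0, -1.0, 0.003]]
ft_force: [-5.2, -1.0, 12.1]
width: 0.0002
```

```bash
python3 -c "
from h import *
im=save('scene','s5'); c=cv2.resize(im[140:290,200:400],None,fx=4,fy=4,interpolation=2); cv2.imwrite('pics/s5c.png',c[:,:,::-1]); go([.5995,-.0426,.05])"
```

```text
8.5 [ 0.6526 -0.0451  0.0024] [-5.6402 -0.0009 11.9972] -9.661332712538317e-05 off cm [ 5.3097 -4.7666 -0.0942] twist [-0.1595  0.0622 -0.0272]
```

View pics/s5c.png

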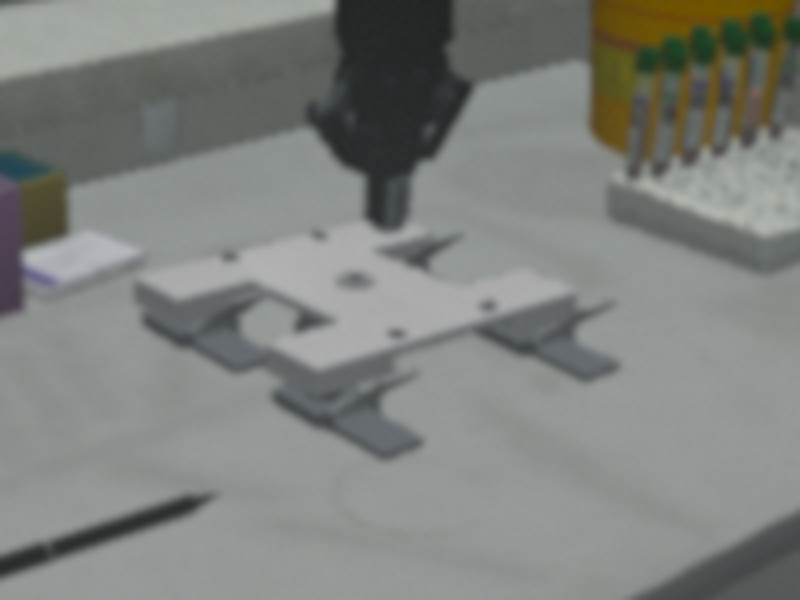

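Corner 4 bottoms out after 4.3 mm, and the plate is visibly tilted: the near left lug rises to about crop (320,365) and its gap opens. The loose corner is 4. I'll lift off and go above its tab.

jog_arm:
  offset:
    - [0, -1, 0]
    - [0, -3, 0]
    - [0, -5, 0]
    - [3, -5, 0]
    - [5.7, -5, -0.1]
    - [5.7, -4, -0.1]
    - [5.7, -4, -0.1]
  twist:
    - [0, 0, 0]
    - [0, 0, 0]
    - [0, 0, 0]
    - [0, 0, 0]
    - [0, 0, 0]
    - [0, 0, 0]
    - [0, 0, 0]

```text
time: 9.2
eef_pos: [0.5949, -0.0427, 0.0415]
ee_rot: [[-1.0, -0.001, -0.027], [0.027, -0.003, -1.0], [0.001, -1.0, 0.003]]
ft_force: [0.3, -0.8, 1.0]
width: -0.0003
```

```bash
python3 -c "
from h import *
im=save('scene','s6'); c=cv2.resize(im[140:290,200:400],None,fx=4,fy=4,interpolation=2); cv2.imwrite('pics/s6c.png',c[:,:,::-1]); go([.594,-.0425,.02])
print((proj('scene',[.594,-.0425,.0674])-[200,140])*4)"
```

```text
9.25 [ 0.5956 -0.0426  0.042 ] [-0.505  -0.6731 -0.3756] 0.00011602754389109757 off cm [ 0.1634  2.195  -0.0111] twist [-0.1553  0.0568  0.0079]
[445.5258 199.9332]
```

View pics/s6c.png

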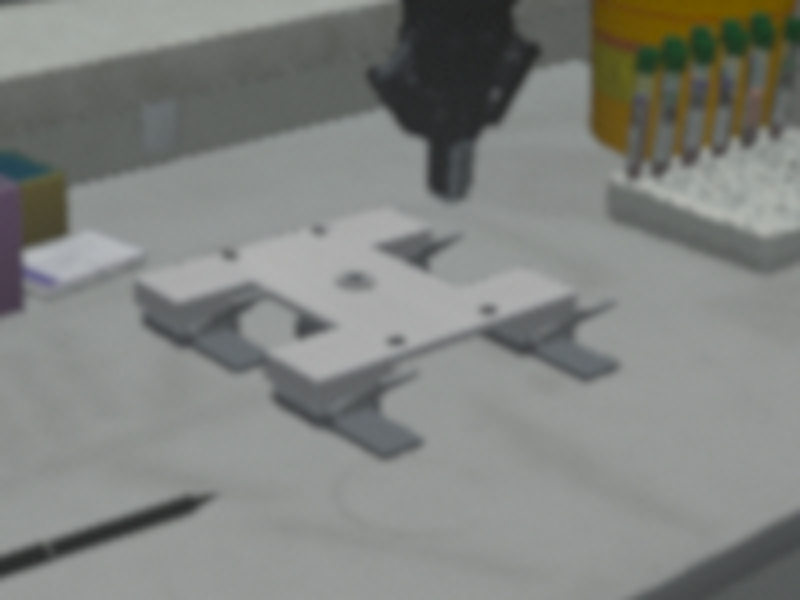

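The plate is level again. The tips are at crop (450,197), directly above tab 4's end at (455,240). Pressing down now.

jog_arm:
  offset:
    - [0.2, 1, 0]
    - [0.2, 2, 0]
    - [0.2, 2.6, 0]
    - [0.2, 3.2, 0]
    - [0.2, 3.8, 0]
    - [0.2, 4.2, 0]
    - [0.2, 4.2, 0]
  twist:
    - [0, 0, 0]
    - [0, 0, 0]
    - [0, 0, 0]
    - [0, 0, 0]
    - [0, 0, 0]
    - [0, 0, 0]
    - [0, 0, 0]

```text
time: 9.95
eef_pos: [0.5936, -0.0426, -0.0008]
ee_rot: [[-1.0, -0.001, -0.027], [0.027, -0.002, -1.0], [0.001, -1.0, 0.002]]
ft_force: [-0.8, -1.1, -0.4]
width: 0.0002
```

jog_arm:
  offset:
    - [0, 0.4, 0]
    - [0, 0.8, 0]
    - [0, 1.0, 0]
    - [0, 1.0, 0]
  twist:
    - [0, 0, 0]
    - [0, 0, 0]
    - [0, 0, 0]
    - [0, 0, 0]

```text
time: 10.35
eef_pos: [0.5933, -0.0425, -0.0112]
ee_rot: [[-1.0, -0.001, -0.027], [0.027, -0.002, -1.0], [0.001, -1.0, 0.002]]
ft_force: [0.1, -1.2, 1.0]
width: -0.0001
```

```bash
python3 -c "
from h import *
im=save('scene','s7'); c=cv2.resize(im[140:290,200:400],None,fx=4,fy=4,interpolation=2); cv2.imwrite('pics/s7c.png',c[:,:,::-1]); go([.594,-.0425,.02])"
```

```text
10.4 [ 0.5935 -0.0426 -0.011 ] [ 0.065  -0.4971  0.4675] -0.00015552994064104347 off cm [-0.0494 -3.1046 -0.0065] twist [-0.1402  0.0611  0.0453]
```

View pics/s7c.png

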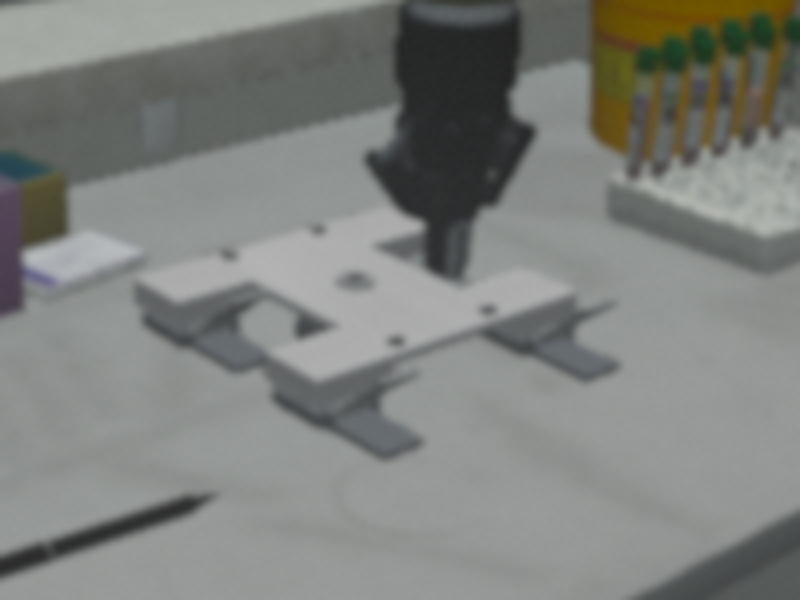

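The tips are down at crop (448,278) beside the lug, and the force is near zero. The tab probably holds its angle by friction, so I'll continue to the hard stop.

jog_arm:
  offset:
    - [0, 0.1, 0]
    - [0, 0.2, 0]
    - [0, 0.3, 0]
    - [0, 0.3, 0]
  twist:
    - [0, 0, 0]
    - [0, 0, 0]
    - [0, 0, 0]
    - [0, 0, 0]

```text
time: 10.8
eef_pos: [0.5937, -0.0426, -0.0132]
ee_rot: [[-1.0, -0.001, -0.027], [0.027, -0.003, -1.0], [0.001, -1.0, 0.003]]
ft_force: [-4.7, 0.3, 10.4]
width: 0.0004
```

jog_arm:
  offset:
    - [0, 0.1, 0]
    - [0, 0.2, 0]
    - [0, 0.2, 0]
  twist:
    - [0, 0, 0]
    - [0, 0, 0]
    - [0, 0, 0]

```text
time: 11.1
eef_pos: [0.5937, -0.0427, -0.0135]
ee_rot: [[-1.0, -0.001, -0.027], [0.027, -0.004, -1.0], [0.0, -1.0, 0.004]]
ft_force: [-8.8, -0.4, 20.1]
width: 0.0005
```

The hard stop came with 20 N at a tip height of 13.9 mm, and 14 mm is expected. Lifting straight off to look.

jog_arm:
  offset:
    - [0, -1, 0]
    - [0, -4, 0]
    - [0, -8, 0]
    - [4, -12, 0]
    - [8, -14, 4]
    - [12, -14, 8]
    - [14, -14, 12]
    - [14, -14, 15]
    - [14, -14, 15]
  twist:
    - [0, 0, 0]
    - [0, 0, 0]
    - [0, 0, 0]
    - [0, 0, 0]
    - [0, 0, 0]
    - [0, 0, 0]
    - [0, 0, 0]
    - [0, 0, 0]
    - [0, 0, 0]

```text
time: 12.0
eef_pos: [0.4476, -0.1946, 0.1276]
ee_rot: [[-0.999, -0.0, -0.035], [0.035, -0.006, -0.999], [0.0, -1.0, 0.006]]
ft_force: [1.3, 0.5, -1.0]
width: -0.0003
```

```bash
python3 -c "
from h import *
a=save('scene','s8'); b=save('top','t8')
c=cv2.resize(a[170:270,220:370],None,fx=5,fy=3*5/3,interpolation=2); cv2.imwrite('pics/s8c.png',c[:,:,::-1])
c=cv2.resize(b[140:260,220:360],None,fx=5,fy=5,interpolation=2); cv2.imwrite('pics/t8c.png',c[:,:,::-1])
for d in imaging.landmark_of('tab_1_spot','scene')+imaging.landmark_of('tab_1_spot','top'):print(d)
s=env.sense();print(s['time'],s['eef_pos'],s['ft_force'])"
```

```text
{'xyz': [0.5938, -0.0461, 0.015], 'conf': 0.47}
{'xyz': [0.6619, 0.1131, -0.0006], 'conf': 0.31}
{'xyz': [0.5955, -0.0402, 0.0134], 'conf': 0.54}
12.2 [ 0.4503 -0.1872  0.1271] [-0.2283 -0.5717  0.6754]
```

View pics/s8c.png

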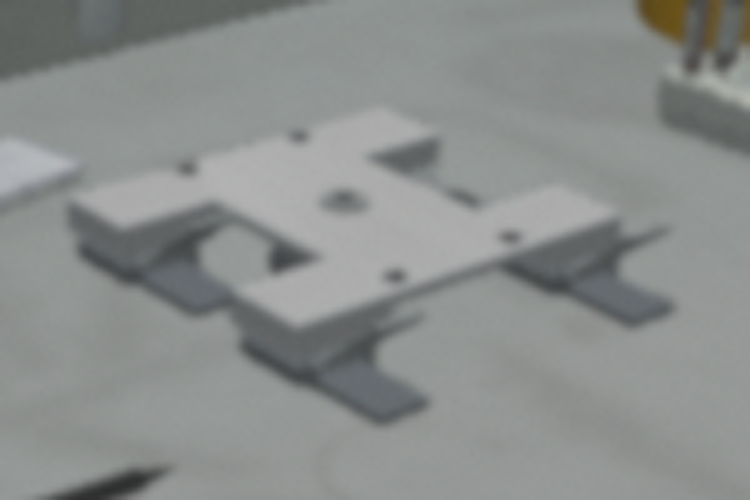

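View pics/t8c.png

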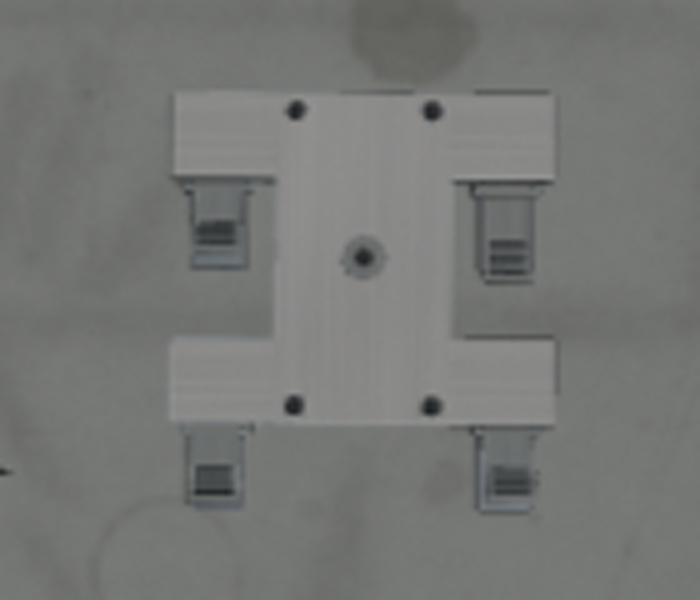

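```bash
python3 -c "
from h import *
a=cv2.imread('pics/scene0.png',0).astype(float);b=cv2.imread('pics/s8.png',0).astype(float)
for n,(x,y) in {1:(281,228),2:(331,211),3:(247,209),4:(295,196)}.items():
    A=a[y-14:y+14,x-18:x+18];B=b[y-14:y+14,x-18:x+18]
    print(n,cv2.phaseCorrelate(A.copy(),B.copy(),cv2.createHanningWindow((36,28),cv2.CV_64F)))
s=env.sense();print(s['time'],s['eef_pos'],s['joint_velocities'])"
```

```text
1 ((0.09282783980993159, 0.1460155623297883), 0.8429368016667743)
2 ((0.09731557945670133, -0.1145795860394685), 0.875917764299576)
3 ((0.2644389290088931, -0.09403444417968565), 0.8763556898001996)
4 ((0.1464338843718629, -0.26868789200524823), 0.8717810079343751)
12.2 [ 0.4503 -0.1872  0.1271] [-0.656   0.1991 -0.3527  0.0379  0.1061 -0.0142  0.0817]
```

The lugs are within 0.3 px of the starting picture (about 0.7 mm at most), so the plate is level. In the top view tab 4 is flat, with its spot at (505,258) in the crop and measured z 0.013 to 0.015 m. The other three tabs are still up. The robot is clear of everything.

```bash
python3 -c "
from h import *
ticket.sign_off(); print(env.sense()['time'])"
```

```text
the job is handed in; nothing more can be done
the job is handed in; nothing more can be done
```

The loose corner was the far right one (corner 4). I pressed its shim tab fully flat and handed the job in at about 12 s.

**Finding the corner:** I pressed corner 2 first and it stood firm, giving about 0.3 mm under 16 to 20 N. Corner 4 dipped: 5.6 N took it about 2.7 mm down, and it stopped about 4.3 mm down at 12 N. The plate tilted visibly and sprang back when released. Corners 1 and 3 were not pressed.

**Pressing the tab:** The tab reached its hard stop with 20 N, with the fingertips 13.9 mm above the desk against an expected 14 mm.

**Last checks:**
- The networks put the tab's thumb spot 13 to 15 mm above the desk, which is flat.
- The other three tabs are still up in both pictures.
- All four lugs are within 0.3 px of the starting picture, so the plate is level.
- The arm is clear of everything, and nothing was touched besides the plate and the tab.

**Disagreement:** With the fingers shut, the fingertips were about 27 mm behind the reported TCP, not 8 mm ahead as `env.nose_length` says. I set heights from the pictures and the contact force instead.

**Not checked:** I did not press corner 4 again after shimming it. I could not measure the load on its foot, so I only inferred it from the hard stop and the level plate.

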